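Ready the fraction collector: amber vial under the drop nozzle

TASK

Get the fraction collector ready for its first fraction: push the round rack about (a fingertip against one of its spokes does it) until the amber vial is at the drop position, and push the drop arm in to its stop, so that the nozzle stands over the middle of the amber vial's open mouth. Do not touch or lift any of the glass vials: they ride with the rack and stay seated in it; leave the bottles, tip box and pipette on the bench where they are.

Things in the scene. Friction and masses are not known exactly. Their poses are not given: they have to be found in the camera images.
- collector: the fraction collector's fixed housing, white, 290 mm deep (x), 390 mm wide (y), top at z = 0.070. Origin: on the bench under the rack's axis; its x points to its rear (away from the robot at yaw 0), y to its left. In this frame the rack's axis is at (0, 0), the drop arm's pivot at (60, 180) mm, the drop point at (-55, 83) mm
- vial_amber: the amber (brown) glass vial, the one to fill first: an open straight-walled vial, 30 mm outside, 26 mm inside, 65 mm tall, about 35 g. Origin: centre of its underside (z = 0.085 when seated, mouth centre 65 mm above it). It stands loose in a sleeve of the rack with 1 mm of play and rides round with it
- rack_axis (a point): on the vertical turning axis of the round blue and white rack, at the height of the spokes' tops (z = 0.134). Rack: floor disc 238 mm across (top z = 0.085), dark hub 40 mm across up to z = 0.138, five spokes, an inner ring (inner face at radius 75 mm), and outside it ten blue sleeves for vials on a circle of radius 100 mm, every 36 degrees, five of them filled; vial tops z = 0.150
- rack (a joint): how far the rack has been turned from its start, rad, positive counter-clockwise seen from above. No stops, either way round; a steady drag of about 0.1 N m (about 2 N at a spoke's middle) and it stays where it is left unless spun fast
- drop_point (a point): fixed point on the collector: where the tip of the nozzle comes to rest when the drop arm is fully in (z = 0.162, above the circle of the vials, 100 mm from the rack's axis). A short blue index mark on the white deck, just outside the rack, lies on the same radius from the rack's axis
- nozzle (a point): tip of the white nozzle under the black drop former at the free end of the drop arm, 150 mm from the arm's pivot, z = 0.162 (12 mm above the vial tops)
- droparm (a joint): swing of the drop arm, rad: 0 = fully in, against its stop, nozzle at the drop point; grows as it swings out, clockwise seen from above, away from the rack (most 1.4). It starts swung out at 0.75 to 1.2. Drag about 0.08 N m, stays where it is left
- pivot (a point): on the arm's vertical turning axis, on top of the steel pillar at the left rear of the collector, at the mid-height of the arm (z = 0.191; the pivot's top at z = 0.210)
- bar_middle (a point): on the centre line of the drop arm, a level aluminium bar 14 mm wide and 14 mm tall (z = 0.184 to 0.198), 100 mm from the pivot; bare from 16 to 135 mm from the pivot; then the drop former, 30 mm long, 26 mm wide, z = 0.176 to 0.208
- spoke0 (a point): on top of one of the rack's five straight radial spokes (72 degrees apart, 8 mm wide, z = 0.122 to 0.134, from the hub to the inner ring), 50 mm from the axis; turns with the rack. Between neighbouring spokes is a window, open from radius 20 to 75 mm and down to the floor disc, 37 mm under the spokes
- spoke1 (a point): on top of one of the rack's five straight radial spokes (72 degrees apart, 8 mm wide, z = 0.122 to 0.134, from the hub to the inner ring), 50 mm from the axis; turns with the rack. Between neighbouring spokes is a window, open from radius 20 to 75 mm and down to the floor disc, 37 mm under the spokes
- spoke2 (a point): on top of one of the rack's five straight radial spokes (72 degrees apart, 8 mm wide, z = 0.122 to 0.134, from the hub to the inner ring), 50 mm from the axis; turns with the rack. Between neighbouring spokes is a window, open from radius 20 to 75 mm and down to the floor disc, 37 mm under the spokes
- spoke3 (a point): on top of one of the rack's five straight radial spokes (72 degrees apart, 8 mm wide, z = 0.122 to 0.134, from the hub to the inner ring), 50 mm from the axis; turns with the rack. Between neighbouring spokes is a window, open from radius 20 to 75 mm and down to the floor disc, 37 mm under the spokes
- spoke4 (a point): on top of one of the rack's five straight radial spokes (72 degrees apart, 8 mm wide, z = 0.122 to 0.134, from the hub to the inner ring), 50 mm from the axis; turns with the rack. Between neighbouring spokes is a window, open from radius 20 to 75 mm and down to the floor disc, 37 mm under the spokes
- vial_clear1: a clear glass vial with a white band at its mouth, same size as the amber one, also loose in the rack; origin at the centre of its underside. Rides with the rack, not to be touched
- vial_clear2: a clear glass vial with a white band at its mouth, same size as the amber one, also loose in the rack; origin at the centre of its underside. Rides with the rack, not to be touched
- vial_clear3: a clear glass vial with a white band at its mouth, same size as the amber one, also loose in the rack; origin at the centre of its underside. Rides with the rack, not to be touched
- vial_clear4: a clear glass vial with a white band at its mouth, same size as the amber one, also loose in the rack; origin at the centre of its underside. Rides with the rack, not to be touched
- reagent_bottle: bystander: dark bottle with a yellow label, 88 mm across, 185 mm tall, standing right of the collector; origin at the centre of its underside
- buffer_bottle: bystander: blue bottle with white cap and yellow label, 58 mm across, 125 mm tall, right of the collector; origin at the centre of its underside
- tip_box: bystander: closed tip box with lilac lid, 86 x 124 x 96 mm, left of the collector; origin at the centre of its underside
- pipette: bystander: eight-channel pipette lying on the bench left of the collector, about 255 x 95 x 26 mm; origin on its underside near the middle

How it is judged:
At the end, for the whole second after the job is handed in: The nozzle's tip is within 8 mm (seen from above) of the centre of the amber vial, the drop arm is within 0.05 rad of its stop, rack and arm are at rest, all five vials stand upright in the rack on its floor, and the bottles, tip box and pipette are within 20 mm of where they began (horizontal distance between nozzle and vial_amber below 0.008 m and value of joint droparm below 0.05 rad and velocity of joint rack between -0.05 and 0.05 rad/s and velocity of joint droparm between -0.05 and 0.05 rad/s and height (world z) of vial_amber between 0.081 and 0.089 m and angle between each of vial_amber, vial_clear1, vial_clear2, vial_clear3, vial_clear4's own z axis and vertical below 0.12 rad and height (world z) of vial_clear1 between 0.081 and 0.089 m and height (world z) of vial_clear2 between 0.081 and 0.089 m and height (world z) of vial_clear3 between 0.081 and 0.089 m and height (world z) of vial_clear4 between 0.081 and 0.089 m and distance of each of reagent_bottle, buffer_bottle, tip_box, pipette from where it was at the start of the episode below 0.02 m); the robot touches nothing.
It fails at once if a vial is lifted out of its seat by more than 10 mm or tipped by more than 0.3 rad (height (world z) of any of vial_amber, vial_clear1, vial_clear2, vial_clear3, vial_clear4 above 0.095 m or angle between any of vial_amber, vial_clear1, vial_clear2, vial_clear3, vial_clear4's own z axis and vertical above 0.3 rad).
It fails at once if the robot presses on a vial with more than 1 N (contact force between any of the fingers, the arm and vial_amber above 1 N or contact force between any of the fingers, the arm and vial_clear1 above 1 N or contact force between any of the fingers, the arm and vial_clear2 above 1 N or contact force between any of the fingers, the arm and vial_clear3 above 1 N or contact force between any of the fingers, the arm and vial_clear4 above 1 N).
It fails at once if a bottle, the tip box or the pipette is moved by more than 20 mm (distance of any of reagent_bottle, buffer_bottle, tip_box, pipette from where it was at the start of the episode above 0.02 m).
It also fails if it takes over 58 s, if anything falls off the work surface, if the arm or the gripper's body presses on something with over 40 N, if the wrist force passes 120 N, or if a joint passes its speed limit or range.

ROBOT

A 6-joint arm with a two-finger parallel gripper is mounted at the origin on the work surface. World frame = base frame: x ahead of the robot, y to its left, z up, the work surface at z = 0. Lengths are in m, angles in rad, forces in N, time in s.
With the tool pointing down it reaches from about 0.275 to 1 m from the base axis. Payload 8.4 kg.
Tool frame: the origin (TCP) lies at the very end of the fingers, on their centre line; the grasp point (between the pads) lies 19 mm behind it; z points along the fingers, y is the line along which they close (so a half turn about z gives the same grasp; the last joint's range is limited). The gripper opens to 85 mm and grips with 20 to 120 N. Pads are 22 mm wide; open, the fingers measure 114 mm over their backs; the gripper's body (76 mm by 85 mm) begins 54 mm behind the grasp point. The pads swing forward as they close: fully open they stand 13 mm farther back than shut.
Start: joints at [1.166, 0.353, 1.633, -0, 1.155, -0.002], TCP at [0.245, 0.575, 0.231] pointing down, gripper open.
Joint ranges: [-2.63, 2.63], [-0.92, 2.1], [0.06, 2.66], [-1.3, 4.44], [0, 2.69], [-3.02, 3.02]. Speed limits (rad/s): [2.22, 2.22, 2.79, 3.14, 3.14, 3.14].

INTERFACE

Orientations are given as a 3x3 rotation matrix whose columns are the frame's x, y, z axes.
In Python, from cell import bot, eoat, camera gives the robot as it stands. The module is installed in compiled form; this text tells all that it offers. Calls block until the motion is done:
- bot.movep(position, orientation): joint-space move of the TCP to a pose.
- bot.servo_line(position, ori=None, vel=0.15, guard=None): straight line of the TCP; ori=None keeps the orientation; vel is the mean speed in m/s. With guard (N) it stops when the force on the tool has changed by that much, and returns True; else False.
- bot.move_j(angles): joint-space move.
- eoat.set_gripper(opening, f_grip=None): opening from 0.0 (shut) to 1.0 (fully open); f_grip is the grip in N (None keeps the last); returns when the fingers have stopped.
- bot.pause(seconds).
- bot.solve_ik(position, orientation): joint angles nearest the present ones, or None.
- bot.get_state(): the state.
- camera(name): name is "side" or "top"; returns a dict with "image" (420x560x3 uint8, red, green, blue), "vertical_fov" (degrees; the focal length in pixels is half the picture's height over the tangent of half this angle, whatever the lens; pixels are square), "cx", "cy" (the principal point, pixels), "rvec" (rotation vector, rad) and "tvec" (3), from world to camera coordinates, as OpenCV has them. Camera axes: x right, y down, z forward; pixel columns grow to the right and rows downward; lengths in m; the calibration is good to about 2 mm. A picture is of the moment at which its call begins. There is no depth.
A pose or a line that the arm cannot do raises bot.PlanningError and nothing moves.
- bot.hand_in(): hands the job in; it is judged then, once.
The state is a dict: "time": time; "joints": joint angles; "qd": joint speeds; "effort": joint torques, N m; "ee_pos": TCP position; "eef_rot": TCP orientation; "ft_force": force on the tool from outside, world axes, zero at the start; "moment": the same for the moment, N m; "width": opening from 0.0 (shut) to 1.0 (fully open); "finger_force": force on a finger pad.
Only numpy, scipy, OpenCV 4.12 (cv2) and the standard library are available. Lean on these libraries where they do the work, as an engineer would, in place of code of your own. Each camera call takes 0.05 s, during which the arm holds its last target. There are 200 camera calls.

## Working session

There is one attempt and no reset: what is moved stays moved. The work goes in short steps, each a Python script; the robot and the scene stay as the last script left them, time stands still between calls to the robot, and variables do not carry over. Pictures are saved under pics/ and viewed, at most 10 in all, crops included, and the job is handed in when it is done.

```bash
mkdir -p pics
python3 - <<'E'
from cell import bot,eoat,camera
import cv2
for n in("top","side"):
    c=camera(n); cv2.imwrite(f"pics/{n}0.png",c["image"][:,:,::-1]); print(n,{k:v for k,v in c.items() if k!="image"})
E
```

```text
top {'vertical_fov': 44.86020304486666, 'cx': 288.4375072628856, 'cy': 209.94404588183977, 'rvec': array([ 2.20237931, -2.16264108,  0.07283285]), 'tvec': array([0.00506665, 0.51797014, 1.70530817])}
side {'vertical_fov': 55.82330940926838, 'cx': 270.39484522635485, 'cy': 209.9297353771047, 'rvec': array([ 2.09975944, -0.74197272,  0.38651137]), 'tvec': array([-0.4068611 ,  0.32247416,  0.87901789])}
```

View pics/top0.png

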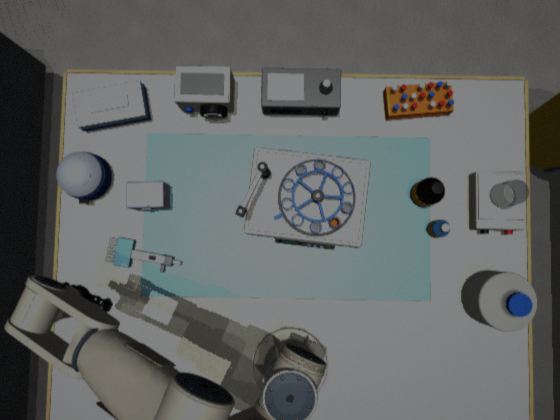

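View pics/side0.png

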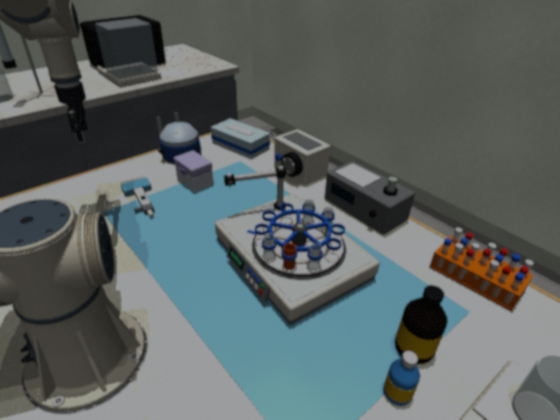

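The top view shows the hub near (317,196), the pivot near (264,167), the drop former near (241,211), amber near (334,223) and the index mark near (277,216). Next I zoom in.

```bash
cat > h.py <<'E'
import numpy as np,cv2
from cell import bot,eoat,camera
def cam(n):
    c=camera(n); c["R"]=cv2.Rodrigues(c["rvec"])[0]; f=c["image"].shape[0]/2/np.tan(np.radians(c["vertical_fov"]/2))
    c["K"]=np.array([[f,0,c["cx"]],[0,f,c["cy"]],[0,0,1]]); return c
def ray(c,uv,z):
    uv=np.atleast_2d(np.asarray(uv,float)); d=np.c_[uv,np.ones(len(uv))]@np.linalg.inv(c["K"]).T@c["R"]; o=-c["R"].T@c["tvec"]
    return (o+d*((z-o[2])/d[:,2])[:,None])[:,:2]
def proj(c,P): return cv2.projectPoints(np.atleast_2d(np.asarray(P,float)),c["rvec"],c["tvec"],c["K"],None)[0][:,0]
def crop(c,name,u,v,w,h,s,marks=()):
    im=cv2.resize(c["image"][v:v+h,u:u+w,::-1].copy(),None,fx=s,fy=s,interpolation=cv2.INTER_CUBIC)
    for p in marks:
        q=proj(c,p)[0]; cv2.drawMarker(im,(int((q[0]-u+.5)*s),int((q[1]-v+.5)*s)),(0,255,0),0,10,1)
    im=cv2.convertScaleAbs(im,alpha=1.5); cv2.imwrite(f"pics/{name}.png",im)
E
python3 - <<'E'
from h import *
c=cam("top"); np.save
im=c["image"].astype(int); hsv=cv2.cvtColor(c["image"],cv2.COLOR_RGB2HSV)
crop(c,"topc",230,140,150,112,5)
r=np.zeros(im.shape[:2],bool); r[140:255,230:380]=1
b=(hsv[...,0]>102)&(hsv[...,0]<125)&(hsv[...,1]>130)&r
n,l,s,ce=cv2.connectedComponentsWithStats(b.astype(np.uint8))
for i in range(1,n):
    if s[i,4]>5: print("blue",s[i],ce[i])
a=((hsv[...,0]<18)&(hsv[...,1]>110)&r&(hsv[...,2]>40)).astype(np.uint8)
n,l,s,ce=cv2.connectedComponentsWithStats(a)
for i in range(1,n):
    if s[i,4]>5: print("amber",s[i],ce[i])
d=((im.max(2)<45)&r).astype(np.uint8)
n,l,s,ce=cv2.connectedComponentsWithStats(d)
for i in range(1,n):
    if s[i,4]>5: print("dark",s[i],ce[i])
E
```

```text
blue [292 168  52  54 335] [320.3880597  191.48358209]
blue [294 199  19  20  49] [302.32653061 207.71428571]
blue [275 214   8   5  16] [278.125 216.125]
amber [330 218   9   9  61] [334.18032787 222.2295082 ]
dark [262 168   9  11  65] [265.53846154 173.53846154]
dark [313 200   5   3   9] [315. 201.]
dark [242 209   5   8  14] [243.85714286 212.35714286]
dark [276 239  31   6  76] [291.28947368 241.55263158]
dark [324 245   3   3   7] [324.71428571 246.        ]
dark [330 246   4   3   8] [331.75 246.75]
```

View pics/topc.png

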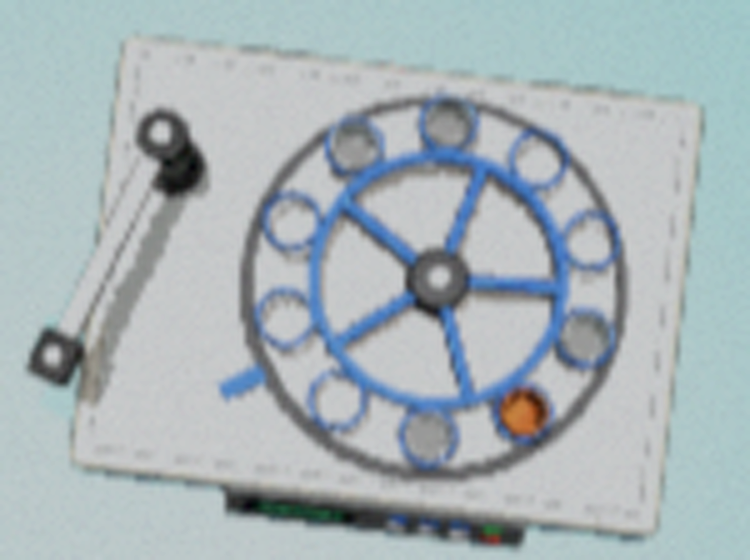

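```bash
cat >> h.py <<'E'
def px(p): return (np.atleast_2d(p)+.5)/5-.5+[230,140]
E
python3 - <<'E'
from h import *
c=cam("top")
g=lambda p,z: ray(c,px(p),z)
hub=g((438,280),.138); sp=g([(480,170),(560,290),(467,400),(333,342),(345,202)],.134)
sl=g([(355,147),(447,126),(538,158),(593,240),(585,338),(523,411),(430,437),(337,403),(285,318),(292,221)],.15)
ax=sl.mean(0)
print("hub",hub,"slots mean",ax,"r",np.linalg.norm(sl-ax,axis=1).round(4))
an=lambda p:np.degrees(np.arctan2(*(p-ax).T[::-1])).round(1)
print("slot ang",an(sl),"spokes",an(sp))
pv=g((162,134),.21)[0]; fo=g((55,355),.208)[0]; mk=g([(223,392),(265,374)],.07)
print("pivot",pv,"former",fo,np.linalg.norm(fo-pv),"mark",mk,an(mk))
# collector yaw from axis->pivot and mark
v=pv-ax; yaw=np.arctan2(v[1],v[0])-np.arctan2(.18,.06); print("yaw",np.degrees(yaw),np.linalg.norm(v),np.hypot(.06,.18))
R=np.array([[np.cos(yaw),-np.sin(yaw)],[np.sin(yaw),np.cos(yaw)]]); dp=R@[-.055,.083]; print("drop dir",np.degrees(np.arctan2(dp[1],dp[0])),"drop",ax+dp)
a0=np.arctan2(*((ax+dp)-pv)[::-1]); a1=np.arctan2(*(fo-pv)[::-1]); print("droparm",a0-a1)
s=cam("side"); print(proj(s,[[*ax,.138],[*pv,.21],[*sl[5],.15]]))
crop(s,"sidec",210,140,180,135,4,[(*ax,.138),(*pv,.21),(*sl[5],.15)])
print(bot.get_state()["eef_rot"].round(3))
E
```

```text
hub [[ 0.55629201 -0.07617308]] slots mean [ 0.55536657 -0.07586078] r [0.0988 0.0973 0.0993 0.1002 0.0986 0.0978 0.0989 0.1003 0.0992 0.099 ]
slot ang [  33.    -2.3  -38.3  -74.6 -110.8 -146.5  177.8  141.6  105.1   69.1] spokes [ -20.   -92.7 -165.   121.    49.8]
pivot [0.63490596 0.09597182] former [0.49962786 0.15767218] 0.14868456620850404 mark [[0.48674412 0.06047052]
 [0.49908578 0.03311639]] [116.7 117.3]
yaw -6.403943572964384 0.18934877103326953 0.18973665961010275
drop dir 117.12652609416871 drop [0.50996735 0.01275588]
droparm -5.267691306998694
[[298.26495318 225.98954531]
 [279.62626386 166.69134136]
 [288.55857006 246.11616865]]
[[-0.92   0.392 -0.   ]
 [ 0.392  0.92  -0.001]
 [ 0.    -0.001 -1.   ]]
```

View pics/sidec.png

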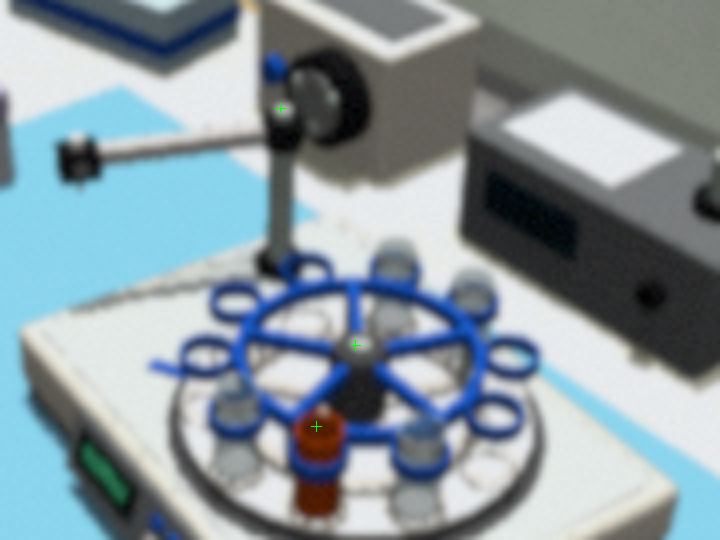

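The overlay agrees with the side view: hub, pivot and amber all land where they should. The amber vial needs about -96.4° (clockwise) and the drop arm is at about 1.02 rad. Now I push a spoke, stopping a few degrees short.

```bash
cat >> h.py <<'E'
AX=np.array([.5556,-.0760]); PV=np.array([.6349,.0960]); DROP=np.array([.510,.0128]); RF=.048
def ori(deg):
    a=np.radians(deg); y=np.array([np.cos(a),np.sin(a),0]); z=np.array([0,0,-1.]); return np.c_[np.cross(y,z),y,z]
def fp(deg,z): a=np.radians(deg); return np.array([*(AX+RF*np.array([np.cos(a),np.sin(a)])),z])
E
python3 - <<'E'
from h import *
t=lambda: round(bot.get_state()["time"],2)
print(t()); p=np.array(bot.get_state()["ee_pos"])
eoat.set_gripper(0.0)
bot.servo_line(p+[0,0,.1],vel=.3)
bot.movep(fp(15,.3),ori(15)); print(t(),np.round(bot.get_state()["joints"],2))
for th in (15,-50,-103): print(th,bot.solve_ik(fp(th,.105),ori(th)).round(2) if bot.solve_ik(fp(th,.105),ori(th)) is not None else None)
bot.servo_line(fp(15,.16),vel=.25)
print("guard",bot.servo_line(fp(15,.107),vel=.06,guard=5),t(), bot.get_state()["ee_pos"])
E
```

```text
0.25
4.09 [-0.11  0.27  1.6   0.    1.28 -0.37]
15 [-0.11  0.47  1.78 -0.    0.9  -0.37]
-50 [-0.19  0.46  1.8  -0.    0.89  0.68]
-103 [-0.22  0.4   1.88 -0.    0.86  1.57]
guard False 5.83 [ 0.60227536 -0.06362911  0.10730309]
```

Run:
```python
from h import *
for th in np.arange(5,-87,-10): bot.servo_line(fp(th,.107),ori(th),vel=.05)
bot.servo_line(fp(-86,.107),ori(-86),vel=.03)
s=bot.get_state(); print(s["time"],s["ft_force"])
c=cam("top"); crop(c,"topd",230,140,150,112,5); c=cam("side"); crop(c,"sided",210,140,180,135,4)
```

```text
9.3333 [-0.39213908  0.20576501  0.06506784]
```

View pics/sided.png

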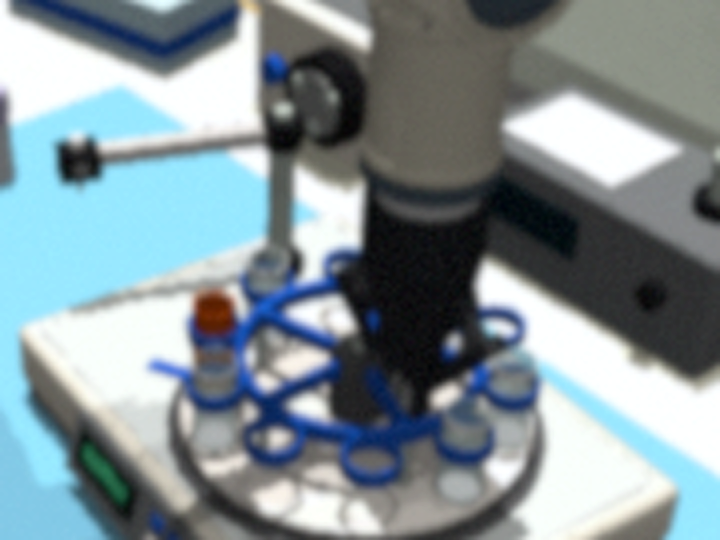

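View pics/topd.png

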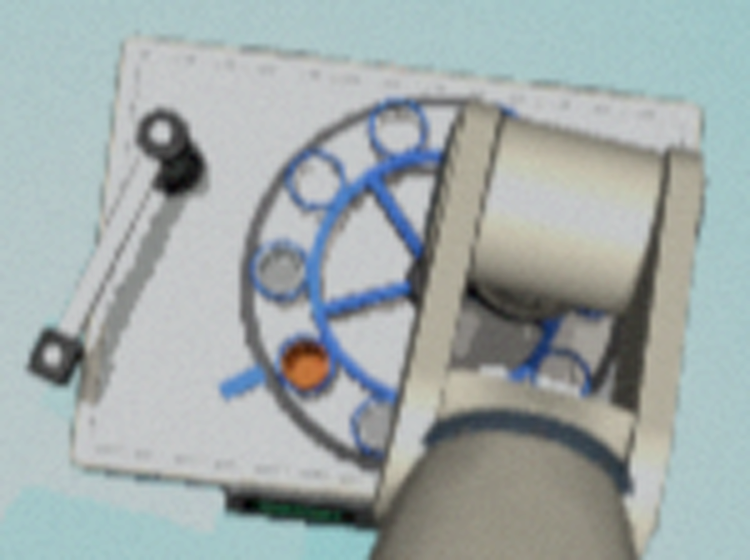

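Amber is now at crop (306,364), right beside the index mark at (265,374). I'll compute what's left.

```bash
cat >> h.py <<'E'
def amber():
    c=cam("top"); hsv=cv2.cvtColor(c["image"],cv2.COLOR_RGB2HSV); a=((hsv[...,0]<18)&(hsv[...,1]>110)&(hsv[...,2]>40)).astype(np.uint8)
    a[:140]=0;a[255:]=0;a[:,:250]=0;a[:,350:]=0
    n,l,s,ce=cv2.connectedComponentsWithStats(a); i=1+np.argmax(s[1:,4]); p=ray(c,ce[i],.148)[0]; d=p-AX
    return p,np.degrees(np.arctan2(d[1],d[0])),s[i,4]
E
python3 - <<'E'
from h import *
p,a,n=amber(); print(p,a,n)
rem=a-117.1
print("rem",rem)
if 0.7<rem<12:
    th=-86-rem; bot.servo_line(fp(th,.107),ori(th),vel=.03); bot.pause(.2); print(th,amber())
E
```

```text
[0.49992871 0.00663762] 123.96735051465178 57
rem 6.86735051465179
-92.86735051465179 (array([0.51030923, 0.01275108]), np.float64(117.03578199715275), np.int32(58))
```

```bash
cat >> h.py <<'E'
def bp(phi,off,z):
    a=np.radians(phi); u=np.array([np.cos(a),np.sin(a)]); return np.array([*(PV+.1*u+off*np.array([u[1],-u[0]])),z]), ori(phi-180)
E
python3 - <<'E'
from h import *
bot.servo_line(fp(-84,.107),ori(-84),vel=.06)
bot.servo_line(fp(-84,.30),vel=.2)
print(amber())
bot.movep(*bp(155,.05,.30)); print(np.round(bot.get_state()["joints"],2))
bot.servo_line(bp(155,.05,.173)[0],vel=.2)
print("contact early?",bot.servo_line(bp(155,.020,.173)[0],vel=.08,guard=8))
g=False
for phi in np.arange(163,206,8): 
    p,o=bp(phi,.018,.173); g=bot.servo_line(p,o,vel=.06,guard=10)
    if g: print("guard",phi,bot.get_state()["ft_force"]); break
s=bot.get_state(); print(s["time"],s["ft_force"],s["ee_pos"],phi)
E
```

```text
(array([0.51054358, 0.01269035]), np.float64(116.93145483834033), np.int32(59))
[ 0.31  0.25  1.62 -0.    1.27  0.75]
contact early? False
16.3667 [ 0.48513076 -0.13130269  0.32407402] [0.53586487 0.07381316 0.17298974] 203
```

Run:
```python
from h import *
for phi in np.arange(206,220,2.):
    p,o=bp(phi,.018,.173)
    if bot.servo_line(p,o,vel=.025,guard=4): break
bot.pause(.2); s=bot.get_state(); print(phi,s["ft_force"],s["time"])
p,o=bp(phi-8,.045,.173); bot.servo_line(p,vel=.06); bot.servo_line(p+[0,0,.14],vel=.2)
bot.movep([.35,.40,.35],ori(0)); bot.pause(.3); print(bot.get_state()["time"])
c=cam("top"); crop(c,"tope",230,140,150,112,5); c=cam("side"); crop(c,"sidee",210,140,180,135,4,[(*DROP,.162)])
```

```text
216.0 [-0.63225855  3.50094121  2.11261626] 18.3083
21.6167
```

View pics/tope.png

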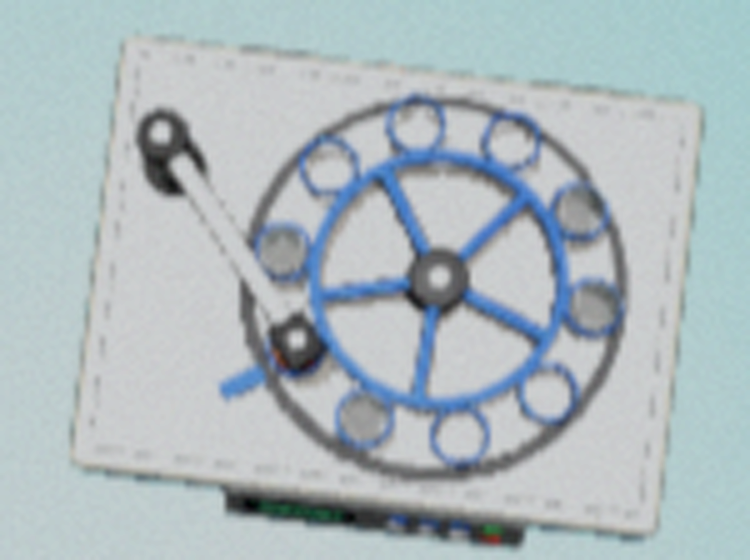

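View pics/sidee.png

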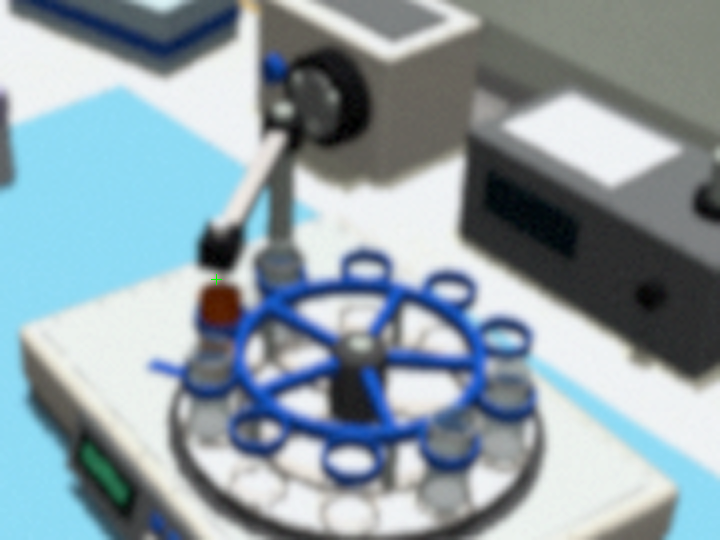

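The arm stands in over the amber vial: former top at crop (297,340), and amber showing just beneath it in both views. One numeric check, then I'll hand in.

Run:
```python
from h import *
c=cam("top"); f=ray(c,px((297,341)),.208)[0]; d=f-PV
sl=ray(c,px([(330,166),(416,126),(510,141),(580,211),(593,306),(548,393),(460,437),(364,417),(283,250)]),.15)-AX
a=np.degrees(np.arctan2(sl[:,1],sl[:,0]))%36; print("former",f,"droparm",213.6-np.degrees(np.arctan2(d[1],d[0]))%360,"slots mod36",a.round(1),"target",117.1%36)
t=np.radians(108+a.mean()); print("vial",AX+.1*np.array([np.cos(t),np.sin(t)]))
```

```text
former [0.5107289  0.01186884] droparm -0.5192974188939559 slots mod36 [8.6 9.2 9.7 8.9 9.1 8.6 8.5 8.5 8.4] target 9.099999999999994
vial [0.51046723 0.01323583]
```

Nozzle and vial agree to about 1.5 mm, and the arm is at its stop.

```bash
python3 -c "
from cell import bot
print(bot.hand_in())"
```

```text
the job is handed in; nothing more can be done
None
```

I turned the rack until the amber vial was at the drop position, pushed the drop arm in to its stop and handed the job in; in the last camera check the nozzle was about 1.5 mm from the vial's centre, but the hand-in gave no verdict.

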